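Restart the locked watch timing tester

ROBOT

A 7-joint arm with a two-finger parallel gripper is mounted at the origin on the work surface. World frame = base frame: x ahead of the robot, y to its left, z up, the work surface at z = 0. Lengths are in m, angles in rad, forces in N, time in s.
With the tool pointing down it reaches from about 0.425 to 0.875 m from the base axis. Payload 9.9 kg.
Tool frame: the origin (TCP) lies between the finger pads; the fingertips stand 11 mm ahead of it and the grasp point (between the pads) lies 8 mm behind it; z points along the fingers, y is the line along which they close (so a half turn about z gives the same grasp; the last joint's range is limited). The gripper opens to 85 mm and grips with 20 to 120 N. Pads are 22 mm wide; open, the fingers measure 114 mm over their backs; the gripper's body (76 mm by 85 mm) begins 54 mm behind the grasp point. The pads swing forward as they close: fully open they stand 13 mm farther back than shut.
Start: joints at [1.161, 0.576, 0.025, 1.437, -0.015, 1.129, -0.057], TCP at [0.216, -0.639, 0.242] pointing down, gripper open.
Joint ranges: [-2.76, 2.76], [-0.34, 2.15], [-1.52, 1.57], [0.19, 2.46], [-1.09, 4.23], [0.17, 1.99], [-2.82, 2.82]. Speed limits (rad/s): [2.22, 2.22, 3.01, 3.01, 3.14, 3.14, 3.14].

INTERFACE

Orientations are given as [roll, pitch, yaw] about the fixed x, y, z axes, in that order (R = Rz(yaw) Ry(pitch) Rx(roll)).
In Python, from plant import robot gives the robot as it stands. Calls block until the motion is done:
- robot.move_to(position, orientation): joint-space move of the TCP to a pose.
- robot.move_linear(position, rate=0.15, frame=None): straight line of the TCP; frame=None keeps the orientation; rate is the mean speed in m/s.
- robot.movej(angles): joint-space move.
- robot.set_gripper(opening, newtons=None): finger opening in m; newtons is the grip in N (None keeps the last); returns when the fingers have stopped.
- robot.dwell(seconds).
- robot.ik(position, orientation): joint angles nearest the present ones, or None.
- robot.read_state(): the state.
- robot.get_image(name): name is "scene" or "side" or "wrist"; returns (picture, depth): 420x560x3 uint8, red, green, blue; 420x560 float32, m along the optical axis (not along the pixel's ray), 0 where there is no reading.
- robot.camera_info(name): a dict with "fx", "fy", "cx", "cy" (pixels), "extrinsics" (4x4, takes a point from camera to world coordinates); the wrist camera has in their place "hand_eye" (4x4, takes a point from camera to tool coordinates, whose origin is the TCP and whose axes are the flange's). Camera axes: x right, y up, looking along -z (the intrinsics and any distortion apply to the point x, -y, -z); pixel columns grow to the right and rows downward; lengths in m; the calibration is good to about 2 mm. A picture is of the moment at which its call begins: read the wrist's pose just before it. camera_info takes no time and is no camera call.
A pose or a line that the arm cannot do raises robot.IKError and nothing moves.
- robot.finish_job(): hands the job in; it is judged then, once.
Trained networks look in the newest picture that a camera, given by its name, has taken for a name from the list of things; names that differ only in an ending like _2 or _b are one class to them, and where a whole thing is asked for, a point or a joint stands for the part that bears it (a point fixed in the world has none). Each returns a list of dicts, best first, with "conf" (0 to 1); they miss things now and then, are a little off and sometimes report something else, mostly with a low value. They report only what shows in the picture. A call takes as long as a camera call.
- robot.search_frame(camera, thing): "rect" ([left, top, width, height] in pixels, round what is visible of it).
The state is a dict: "time_s": time; "joint_pos": joint angles; "joint_velocities": joint speeds; "effort": joint torques, N m; "eef_pos": TCP position; "orientation": TCP orientation; "force": force on the tool from outside, world axes, zero at the start; "ft_torque": the same for the moment, N m; "opening": finger opening in m; "grip_force": force on a finger pad.
Only numpy, scipy, OpenCV 4.12 (cv2) and the standard library are available. Lean on these libraries where they do the work, as an engineer would, in place of code of your own. Each camera call takes 0.05 s, during which the arm holds its last target. There are 200 camera calls.

TASK

The watch timing tester (the grey case with the low screen hood and the small toggle lever) has locked up. Reach a closed fingertip down into its round well, press the sunken round reset key all the way down, hold it there for a moment and come out so that it springs back up; then push the tester's toggle lever all the way over towards the screen and leave everything untouched. Do not press the square key of the demagnetiser beside it, and do not shift, pick up or knock over the two instruments or the things lying around.

Things in the scene. Friction and masses are not known exactly. Their poses are not given: they have to be found in the camera images.
- tester: watch timing tester: grey case 140 (x) x 210 (y) x 60 mm high, loose, 1.4 to 2.2 kg. Origin: centre of underside; x to its back, y left, z up. In its flat top a round well, 50 mm across, 20 deep, centre at x 0, y +50 mm. On it a black screen hood 26 (x) x 200 x 22 mm high at x +55, and the lever at x -10, y -60 mm.
- reset_key (a joint): reset key: upright round key, 22 mm across, at the middle of the tester's well. 0 = up, 0.005 m = fully down; slides straight down on a spring, moves from 1.4 N, about 5 N fully down, springs back. The case below it is solid.
- reset_key_top (a point): centre of the top face of the round reset key; 48 mm above the bench and 12 mm below the deck when up (the gap between key and well wall is 14 mm all round)
- lever (a joint): steel toggle lever of the tester: 0 = leaning 0.5 rad to the tester's -x (off), 0.5 upright, 1.0 rad = leaning 0.5 rad to +x, the screen (on, end stop). Starts between 0 and 0.15; light friction (about 1.2 N at the tip), stays where left. Pivot in the top surface at x -10, y -60, z 60 mm of the tester, axis along y.
- lever_tip (a point): centre of the 12 mm ball at the lever's end, 34 mm from the pivot; the stem is 7 mm thick
- demagnetiser: demagnetiser: grey case 140 (x) x 210 (y) x 60 mm high, loose, 1.4 to 2.2 kg. Origin: centre of underside; x to its back, y left, z up. In its flat top a round well, 50 mm across, 20 deep, centre at x 0, y +50 mm. No screen or lever; on it a round black coil 72 mm across, 22 high, at x 0, y -50. Leave alone.
- square_key (a joint): square key, 20 by 20 mm, in the demagnetiser's well; not to be pressed. 0 = up, 0.005 m = fully down; slides straight down on a spring, moves from 1.4 N, about 5 N fully down, springs back. 
- square_key_top (a point): centre of the top face of the square key, 48 mm above the bench
- jar: small closed jar, 36 mm across, 45 mm high, loose, 60 g; origin at the centre of its underside. Leave alone.
- watch: steel watch without strap lying dial up, 41 mm across, 11 mm high, loose, 60 g; origin at the centre of its underside. Leave alone.
- screwdriver: screwdriver lying on the bench, 130 mm long along its x, handle to -x, loose. Leave alone.

How it is judged:
On the way, in this order (a step that is already met when the one before it is completed fails the run):
1. the round reset key is held down by the fingertip (at least 4 of its 5 mm) for 0.3 s, with the lever still off (value of joint reset_key above 0.004 m and contact force between the fingers and reset_key above 0.5 N and value of joint lever below 0.4 rad), for 0.3 s.
2. the reset key is up again (within 1.5 mm), with the lever still off (value of joint reset_key below 0.0015 m and value of joint lever below 0.4 rad), for 0.1 s.
3. the lever is pushed over to on (value of joint lever above 0.85 rad), for 0.1 s.
At the end, for the whole second after the job is handed in: The lever stands over at on (above 0.85 rad of 1.0), the reset key is up (within 1.5 mm) after having been pressed, the square key is up, both instruments stand level within 20 mm of where they were and at rest, and the jar, watch and screwdriver are within 15 mm of where they were (value of joint lever above 0.85 rad and value of joint each of reset_key, square_key below 0.0015 m and linear speed of tester below 0.01 m/s and distance of each of tester, demagnetiser from where it was at the start of the episode below 0.02 m and angle between each of tester, demagnetiser's own z axis and vertical below 0.05 rad and distance of each of jar, watch, screwdriver from where it was at the start of the episode below 0.015 m); the robot touches nothing.
It fails at once if the demagnetiser's square key is pressed by more than 2 mm (value of joint square_key above 0.002 m).
It fails at once if the tester is shifted or lifted by more than 20 mm (distance of tester from where it was at the start of the episode above 0.02 m).
It fails at once if the demagnetiser is shifted or lifted by more than 20 mm (distance of demagnetiser from where it was at the start of the episode above 0.02 m).
It fails at once if the jar, watch or screwdriver is shifted, knocked over or lifted (more than 15 mm) (distance of any of jar, watch, screwdriver from where it was at the start of the episode above 0.015 m).
It also fails if it takes over 38 s, if anything falls off the work surface, if the arm or the gripper's body presses on something with over 40 N, if the wrist force passes 120 N, or if a joint passes its speed limit or range.

## Working session

There is one attempt and no reset: what is moved stays moved. The work goes in short steps, each a Python script; the robot and the scene stay as the last script left them, time stands still between calls to the robot, and variables do not carry over. Pictures are saved under pics/ and viewed, at most 10 in all, crops included, and the job is handed in when it is done.

```bash
ls; mkdir -p pics; cat > h.py <<'E'
import numpy as np, cv2
from plant import robot
from scipy.spatial.transform import Rotation as R
def cam(name):
    st=robot.read_state(); im,d=robot.get_image(name); c=robot.camera_info(name)
    if 'extrinsics' in c: T=np.array(c['extrinsics'])
    else:
        W=np.eye(4); W[:3,:3]=R.from_euler('xyz',st['orientation']).as_matrix(); W[:3,3]=st['eef_pos']
        T=W@np.array(c['hand_eye'])
    return im,d,c,T
def cloud(d,c,T):
    v,u=np.mgrid[:d.shape[0],:d.shape[1]]
    K=np.array([[c['fx'],0,c['cx']],[0,c['fy'],c['cy']],[0,0,1.]])
    dist=np.array(c.get('distortion',c.get('dist',[0,0,0,0,0.]))if not isinstance(c.get('distortion',0),dict) else [0,0,0,0,0.],float)
    p=cv2.undistortPoints(np.stack([u,v],-1).reshape(-1,1,2).astype(float),K,dist).reshape(d.shape+(2,))
    P=np.stack([p[...,0]*d,-p[...,1]*d,-d],-1)@T[:3,:3].T+T[:3,3]
    P[d<=0]=np.nan
    return P
def save(n,im): cv2.imwrite('pics/'+n,cv2.cvtColor(im,cv2.COLOR_RGB2BGR))
E
python3 - <<'E'
from h import *
print(robot.read_state())
for n in ['scene','side']:
    im,d,c,T=cam(n); save(n+'0.png',im); print(n,c)
    P=cloud(d,c,T)
    for t in ['tester','demagnetiser','reset_key','square_key','lever','lever_tip','jar','watch','screwdriver']:
        for r in robot.search_frame(n,t)[:2]:
            x,y,w,h=r['rect']; q=P[int(min(419,y+h/2)),int(min(559,x+w/2))]
            print(t,np.round(r['rect']),round(r['conf'],2),np.round(q,3))
print(robot.camera_info('wrist'))
E
```

```text
pics
{'time_s': 0.0, 'joint_pos': array([ 1.161197  ,  0.5764937 ,  0.02482574,  1.43792472, -0.01500543,
        1.12898816, -0.05649419]), 'joint_velocities': array([-0.00116519,  0.00017513, -0.00109631,  0.0007621 , -0.00112815,
       -0.00232185,  0.00131739]), 'effort': array([ 8.90183273e-04, -7.65752363e+01,  2.25055844e+00, -2.85970616e+01,
        1.52340671e-02,  1.27219819e-02,  2.12567244e-05]), 'eef_pos': array([ 0.21592167, -0.6390696 ,  0.24146214]), 'orientation': array([-3.13996436e+00,  6.92390716e-05,  3.25852134e-01]), 'force': array([ 0.41524474, -0.62188936,  0.17221758]), 'ft_torque': array([-0.00071506, -0.02549471,  0.04252304]), 'grip_force': 0.0, 'opening': 0.08516001714925805}
scene {'fx': 420.120583045506, 'fy': 420.120583045506, 'cx': 281.10514356679386, 'cy': 206.53250109330006, 'extrinsics': array([[-0.26708727, -0.65945212,  0.7027    ,  1.19462839],
       [ 0.96349556, -0.16877083,  0.20782855,  0.15763342],
       [-0.01845771,  0.73255669,  0.68045573,  0.68038427],
       [ 0.        ,  0.        ,  0.        ,  1.        ]])}
tester [163. 169.
[... 1070 characters left out ...]
0.531 0.224 0.049]
square_key [338. 223.  20.  21.] 0.4 [ 0.397 -0.02   0.037]
jar [341. 223.  18.  20.] 0.54 [ 0.395 -0.02   0.037]
watch [174. 270.  23.  12.] 0.66 [0.758 0.115 0.01 ]
screwdriver [349. 294.  16.  54.] 0.6 [0.379 0.196 0.017]
{'fx': 369.1047984461565, 'fy': 369.1047984461565, 'cx': 277.39047003877755, 'cy': 207.47537149590727, 'hand_eye': array([[ 1.09067176e-03,  9.55449510e-01,  2.95152578e-01,
         7.54868828e-02],
       [ 9.99999181e-01, -8.44226583e-04, -9.62400522e-04,
         3.45631794e-04],
       [-6.70349454e-04,  2.95153386e-01, -9.55449648e-01,
        -1.31962283e-01],
       [ 0.00000000e+00,  0.00000000e+00,  0.00000000e+00,
         1.00000000e+00]])}
```

```bash
python3 - <<'E'
from h import *
import math
robot.set_gripper(0.0)
robot.move_to([0.53,-0.20,0.24],[math.pi,0,1.24])
for i,p in enumerate([[0.53,-0.20,0.24],[0.55,-0.25,0.24]]):
    if i: robot.move_linear(p)
    im,d,c,T=cam('wrist'); save(f'w{i}.png',im); np.savez(f'w{i}.npz',im=im,d=d,T=T)
    P=cloud(d,c,T)
    for t in ['tester','reset_key','square_key','lever','lever_tip','jar']:
        for r in robot.search_frame('wrist',t)[:2]:
            x,y,w,h=r['rect']; q=P[int(min(419,y+h/2)),int(min(559,x+w/2))]
            print(t,np.round(r['rect']),round(r['conf'],2),np.round(q,4))
s=robot.read_state();print(s['time_s'],s['eef_pos'],s['orientation'],s['joint_pos'],s['opening'],s['force'])
E
```

```text
tester [189.   0. 216. 265.] 0.79 [ 0.5591 -0.1649  0.0601]
reset_key [275.  66.  26.  27.] 0.81 [ 0.5665 -0.123   0.048 ]
lever [278. 210.  32.  20.] 0.61 [ 0.5346 -0.2275  0.0869]
lever_tip [280. 208.  22.  22.] 0.58 [ 0.533  -0.2242  0.092 ]
jar [34. 30. 67. 46.] 0.61 [ 0.4023 -0.0441  0.0455]
tester [147.   0. 220. 226.] 0.84 [ 0.5538 -0.1875  0.0605]
reset_key [236.  14.  27.  30.] 0.85 [ 0.5692 -0.1241  0.0488]
lever [234. 165.  36.  20.] 0.59 [ 0.5351 -0.2296  0.0872]
lever_tip [236. 165.  28.  20.] 0.84 [ 0.5345 -0.228   0.0939]
lever_tip [235.  15.  26.  29.] 0.26 [ 0.5675 -0.1243  0.0492]
jar [ 0.  0. 60. 30.] 0.77 [ 0.4013 -0.0531  0.0345]
jar [234.  14.  25.  26.] 0.4 [ 0.5672 -0.1224  0.0478]
4.925 [ 0.54998566 -0.24942625  0.24021498] [ 3.14140202e+00 -1.25272709e-05  1.24080233e+00] [ 0.54723492  0.48061278 -0.30824876  1.63020682  0.16187703  1.05575677
 -0.13816386] -0.0003236245701752918 [-0.40918533  0.56640954  0.59592191]
```

View pics/scene0.png

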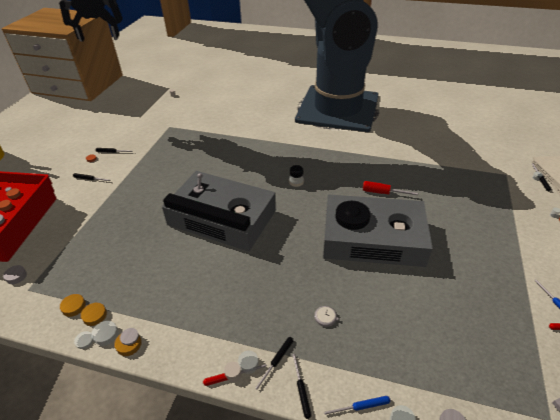

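View pics/w0.png

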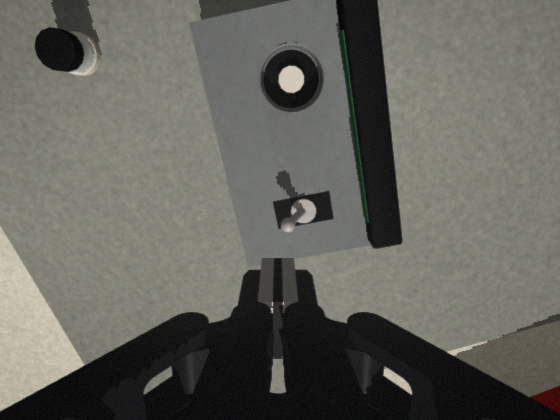

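```bash
python3 - <<'E'
from h import *
c=robot.camera_info('wrist')
for i in (0,1):
    z=np.load(f'w{i}.npz'); P=cloud(z['d'],c,z['T']); im=z['im']
    Z=P[...,2]
    print('bench',np.nanmedian(Z[Z<0.02]),'deck',np.nanmedian(Z[(Z>.054)&(Z<.066)]))
    r=np.hypot(P[...,0]-.56,P[...,1]+.17)<.16
    m=(Z>.055)&(Z<.12)&r
    n,l,s,_=cv2.connectedComponentsWithStats(m.astype(np.uint8)); k=1+np.argmax(s[1:,4]); Q=P[(l==k)]
    b=cv2.minAreaRect(Q[:,:2].astype(np.float32)*1000); print('box',b)
    hood=Q[(Q[:,2]>.078)&(Q[:,2]<.085)]; print('hood',cv2.minAreaRect(hood[:,:2].astype(np.float32)*1000),len(hood))
    # well: key top bright, and z .045-.051
    km=(abs(Z-.048)<.004)&(np.hypot(P[...,0]-.567,P[...,1]+.124)<.02)&(im.min(-1)>120)
    print('key',np.median(P[km],0),P[km].min(0),P[km].max(0),km.sum())
    # well rim: ring of depth below deck
    wm=(Z<.054)&(np.hypot(P[...,0]-.567,P[...,1]+.124)<.04)
    print('rim', cv2.minEnclosingCircle(P[wm][:,:2].astype(np.float32)*1000))
    tm=(Z>.083)&(np.hypot(P[...,0]-.534,P[...,1]+.228)<.02)
    print('tip',P[tm].mean(0),P[tm].max(0),P[tm].min(0),tm.sum())
E
```

```text
bench 0.0009729112002631046 deck 0.060406254187033825
box ((560.9675903320312, -172.96360778808594), (210.85107421875, 138.50445556640625), 82.07939910888672)
hood ((585.0531616210938, -178.96449279785156), (193.05943298339844, 89.13909149169922), 82.07939910888672) 8788
key [ 0.56878178 -0.1236459   0.04829762] [ 0.55844878 -0.13406603  0.04625643] [ 0.5792254  -0.1134673   0.05004439] 533
rim ((568.955322265625, -123.54139709472656), 25.122575759887695)
tip [ 0.52965212 -0.21764112  0.2010455 ] [ 0.55153364 -0.20814185  0.288491  ] [ 0.52351087 -0.23376082  0.08332558] 461
bench 0.0009972096042117629 deck 0.06042386474898964
box ((559.1033935546875, -185.17880249023438), (186.12660217285156, 138.6867218017578), 81.98055267333984)
hood ((611.0784301757812, -203.50904846191406), (142.11325073242188, 96.70264434814453), 53.14835739135742) 7396
key [ 0.56895542 -0.1239744   0.04835948] [ 0.55834934 -0.13453089  0.04534189] [ 0.57924291 -0.11349171  0.05063144] 607
rim ((568.7771606445312, -123.10399627685547), 25.088212966918945)
tip [ 0.5344903  -0.23200186  0.2907261 ] [ 0.5520668  -0.22329426  0.31851833] [ 0.5140086  -0.2462535   0.08328722] 15796
```

```bash
python3 - <<'E'
from h import *
import math
K=[0.5688,-0.1237]; O=[math.pi,0,1.432]
robot.move_to(K+[0.14],O)
robot.move_linear(K+[0.080],0.1); robot.dwell(.2)
f0=robot.read_state()['force'].copy(); print('f0',f0)
robot.move_linear(K+[0.063],0.03)
z=0.061
while z>0.0485:
    robot.move_linear(K+[z],0.02); robot.dwell(.1); s=robot.read_state(); f=s['force']-f0
    print(round(z,4),s['eef_pos'].round(4),f.round(2))
    if f[2]>9: break
    z-=0.001
robot.dwell(.6); s=robot.read_state(); print('held',s['force']-f0,s['time_s'])
robot.move_linear(K+[0.13],0.08)
im,d,c,T=cam('wrist'); save('w2.png',im); P=cloud(d,c,T)
for t in ['reset_key','lever_tip']:
    for r in robot.search_frame('wrist',t)[:1]:
        x,y,w,h=r['rect']; print(t,r,P[int(y+h/2),int(x+w/2)])
s=robot.read_state(); print(s['time_s'],s['joint_pos'])
E
```

```text
f0 [-0.46212745 -0.40032468  0.51964396]
0.061 [ 0.5688 -0.1237  0.0611] [ 1.    0.19 -0.81]
0.06 [ 0.5688 -0.1237  0.06  ] [ 0.8   0.44 -1.01]
0.059 [ 0.569  -0.1237  0.0591] [0.13 1.13 0.62]
0.058 [ 0.5689 -0.1237  0.0581] [1.08 0.57 1.36]
0.057 [ 0.5689 -0.1237  0.0571] [ 1.85 -0.23  2.78]
0.056 [ 0.5689 -0.1237  0.0561] [ 1.87 -0.43  3.01]
0.055 [ 0.5689 -0.1237  0.0551] [ 2.54 -0.48  3.76]
0.054 [ 0.5689 -0.1237  0.0541] [1.06 0.43 5.77]
0.053 [ 0.569  -0.1237  0.0539] [-1.59  0.26 14.27]
held [-2.04244926  0.32529809 14.89929861] 11.0333
reset_key {'rect': [1.4, 88.7, 32.3, 58.1], 'conf': 0.29} [ 0.41021012 -0.04079908  0.01620289]
12.3 [ 0.35436139  0.57409726 -0.33963551  1.81750393  0.25626233  0.79404188
 -0.25451741]
```

```bash
python3 - <<'E'
from h import *
import math
O=[math.pi,0,1.432]; ex=np.array([.990,-.138]); pv=np.array([.5432,-.2311])
p=lambda a,z: list(pv+a*ex)+[z]
robot.move_linear(p(-.055,.14),0.15)
robot.move_linear(p(-.055,.091),0.1); robot.dwell(.15)
F=lambda: np.mean([(robot.dwell(.02),robot.read_state()['force'])[1] for _ in range(5)],0)
f0=F()
robot.move_linear(p(-.020,.091),0.04)
a=-.016
while a<=-.0085:
    robot.move_linear(p(a,.091),0.03); f=F()-f0; fx=f[:2]@ex
    print(round(a,4),f.round(2),round(fx,2))
    if fx<-5: break
    a+=.0015
im,d,c,T=cam('wrist'); save('w3.png',im)
robot.move_linear(p(a-.03,.091),0.08)
robot.move_linear(p(a-.03,.16),0.15)
im,d,c,T=cam('wrist'); save('w4.png',im)
s=robot.read_state(); print(s['time_s'])
E
```

```text
-0.016 [-0.29 -0.1   0.08] -0.27
-0.0145 [-0.41 -0.21  0.01] -0.38
-0.013 [-0.86  0.08  0.38] -0.86
-0.0115 [-0.71 -0.06  0.2 ] -0.7
-0.01 [-0.73 -0.25 -0.13] -0.69
-0.0085 [-1.1  -0.04 -0.6 ] -1.08
18.4583
```

View pics/w4.png

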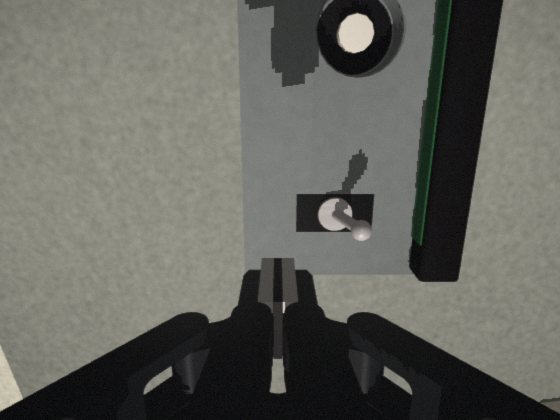

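The picture shows the lever (ball at pixel 361,230; pivot 335,214) now leaning towards the screen. No end-stop force was felt, so I'll push a bit further and measure the lean.

```bash
python3 - <<'E'
from h import *
import math
ex=np.array([.990,-.138]); pv=np.array([.5432,-.2311])
p=lambda a,z: list(pv+a*ex)+[z]
F=lambda: np.mean([(robot.dwell(.02),robot.read_state()['force'])[1] for _ in range(5)],0)
def lean(n):
    im,d,c,T=cam('wrist'); save(n,im); P=cloud(d,c,T)
    q=P-np.r_[pv,.06]; a=q[...,:2]@ex; b=q[...,:2]@np.array([.138,.990])
    m=(q[...,2]>.022)&(q[...,2]<.045)&(abs(b)<.012)&(abs(a)<.03)
    print('ball top pts',m.sum(),'a',np.median(a[m]).round(4),a[m].min().round(4),a[m].max().round(4),'z',q[...,2][m].max().round(4))
lean('w5.png')
robot.move_linear(p(-.04,.091),0.1); robot.dwell(.15); f0=F()
robot.move_linear(p(-.0095,.091),0.05)
a=-.0085
while a<=-.0005:
    robot.move_linear(p(a,.091),0.03); f=F()-f0; fx=f[:2]@ex
    print(round(a,4),round(fx,2))
    if fx<-3: break
    a+=.001
robot.move_linear(p(-.038,.091),0.08)
robot.move_linear(p(-.038,.16),0.15)
lean('w6.png')
print(robot.read_state()['time_s'])
E
```

```text
ball top pts 423 a 0.0094 0.004 0.0168 z 0.0396
-0.0085 -0.53
-0.0075 -0.93
-0.0065 -1.55
-0.0055 -1.11
-0.0045 -0.96
-0.0035 -0.86
-0.0025 -1.8
-0.0015 -4.54
ball top pts 417 a 0.0147 0.0073 0.0226 z 0.0372
24.275
```

View pics/w6.png

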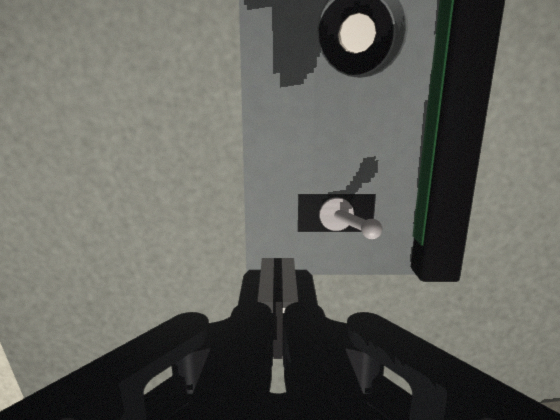

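The lever ball (372,229) is now at its end stop: its far side measures 22.6 mm past the pivot, and 22.3 mm is expected at full lean. The key face (357,33) is up, and the tester moved less than 1 mm.

```bash
python3 -c "
from plant import robot
print(robot.finish_job())"
```

```text
the job is handed in; nothing more can be done
None
```

I pressed the reset key to its stop, held it about 0.7 s and let it spring back, then pushed the lever to its end stop on the screen side and handed the job in; no verdict was returned.

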